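# Raise the length stop on the bench hook and butt the board against it

### The arm

A 6-joint arm with a two-finger parallel gripper is mounted at the origin on a cart in front of the work surface, level with it; the furniture and walls round the work are solid. World frame = base frame: x ahead of the robot, y to its left, z up, the work surface at z = 0. Lengths are in mm, angles in degrees, forces in N, time in s.
With the tool pointing down it reaches from about 300 to 850 mm from the base axis. Payload 4.2 kg.
Tool frame: the origin (TCP) lies midway between the tips of the shut fingers; the grasp point (between the pads) lies 19 mm behind it; x points along the fingers, y is the direction in which the jaws open and shut, and the axes are right-handed (so a half turn about x gives the same grasp; the last joint's range is limited). The gripper opens to 91 mm and grips with 3 to 60 N. Pads are 32 mm wide; open, the fingers measure 118 mm over their backs; the gripper's body (76 mm by 178 mm) begins 60 mm behind the grasp point.
Start: joints at [-71.677, 18.312, 89.639, -0, 72.044, -1.146], TCP at [191.65, -542.138, 213.976] pointing down, gripper open.
Joint ranges: [-177.97, 177.97], [-48.28, 115.42], [12.27, 149.76], [-77.06, 257.06], [2.81, 150.46], [-146.56, 146.56]. Speed limits (degrees/s): [147.25, 147.25, 180, 180, 180, 180].

### API

Orientations are given as [roll, pitch, yaw] about the fixed x, y, z axes, in that order (R = Rz(yaw) Ry(pitch) Rx(roll)).
In Python, from workcell import * gives the robot as it stands.
- The arm moves only by the shell command python3 -m handwheel 'ROWS' [FORCE]. ROWS is a JSON object of lists of equal length, an entry for each row: "gripper": the closure, from 0 (fully open) to 1 (shut); "offset": the shift along the tool's x, y, z in mm, a list of three; "rot": the turn, a rotation vector about the tool's x, y, z in degrees, a list of three. A call has 1 to 5 rows; each row is the pose to reach, as a shift and turn from the pose commanded when the call began, along the tool's axes at that moment; what a row does not reach only later rows make up. A row lasts 1/12 s, in which the tool goes at most 41.7 mm and 7.16 degrees, less where a joint would pass 70% of its speed; a pose out of reach is approached as far as the arm can. A call with a gripper value outside its range is refused whole. The fingers move at their own pace and stop on an object; FORCE is the grip in N (left out, the last holds). Time passes only in rows, so rows that repeat a pose let the fingers close. It gives the time, the measured TCP pose, the force and the opening at its end, in the units of the state.
- state(): the state, without advancing time (a new reading comes with each control period).
- grab_frame(name): name is "scene" or "top" or "wrist"; returns the picture (480x640x3 uint8, red, green, blue); there is no depth.
- camera_params(name): a dict with "fx", "fy", "cx", "cy" (pixels), "position" and "attitude" of the camera in the world; the wrist camera has in their place "hand_eye" (4x4, takes a point from camera to tool coordinates, whose origin is the TCP and whose axes are the tool frame's). Camera axes: x right, y up, looking along -z (the intrinsics and any distortion apply to the point x, -y, -z); pixel columns grow to the right and rows downward; lengths in mm; the calibration is good to about 2 mm. A picture is of the moment at which its call begins: read the wrist's pose just before it. camera_params takes no time and is no camera call.
- job_done(): hands the job in, once; it reports no verdict.
The state is a dict: "time_s": time; "qpos": joint angles; "qvel": joint speeds; "effort": joint torques, N m; "ee_pos": TCP position; "ee_rot": TCP orientation; "force": force on the tool from outside, world axes, zero at the start; "torque": the same for the moment, N m; "gripper_width": finger opening in mm.
Only numpy, scipy, OpenCV 4.12 (cv2) and the standard library are available. Lean on these libraries where they do the work, as an engineer would, in place of code of your own. Each camera call takes 0.05 s, during which the arm holds its last target.

### The job

Set the board up on the bench hook for sawing to length. First raise the sunken length stop: feel along the rear rail behind the fence with a fingertip until you find the release notch, and press down inside it so that the stop springs up out of the deck. Then push the board, without ever lifting it, until its right-hand end is up against the raised stop and its long back edge lies flat against the fence; leave it there and leave the tools round about alone.

Things in the scene. Friction and masses are not known exactly. Their poses are not given: they have to be found in the camera images.
- bench_hook: Wooden bench hook (sawing board) screwed to the bench: base 193 mm deep (x), 380 mm long (y), deck top at z = 30 mm. Origin: underside, centre of its length, 95 mm behind its front edge; x points from the front edge to the fence, y along the fence to the left, z up. Behind the fence runs the rear rail; a hidden notch in it holds the release key.
- fence_front (a point): Middle of the fence's front face at deck height (bench hook x = 40, y = 0, z = 30 mm), axes as the bench hook's. The fence runs the whole length, 20 mm thick (to x = 60 mm), 26 mm higher than the deck, with a 3 mm saw kerf through it at y = -26 mm. The board's back edge goes flat against it.
- rail_middle (a point): Middle of the rear rail's open span, on its flat top (bench hook x = 79.5, y = 0, z = 30 mm), axes as the bench hook's. Dark steel rail, 37 mm wide in x: 19.5 mm ahead stands the fence (26 mm higher), 18.5 mm behind is the hook's rear edge. The span is 160 mm long in y between two wooden end blocks 8 mm higher. The rail is hard and does not give, save in its one notch.
- release_key (a joint): How far the release key has rocked: 0 at rest, 0.235 rad fully down (7 mm at its rib, about 4 N); it springs back. It is the floor of the one notch in the rear rail; its round rib, along y below the rail's middle line, tops out 7 mm under the rail's top. Notch: 56 mm long in y, as wide as the rail, its centre within 50 mm either side of point rail_middle: feel for it. The stop is freed at 5 mm.
- length_stop (a joint): How far the length stop stands up: 0 sunk (top 2 mm below the deck), 0.014 m fully up (12 mm above the deck). A steel blade, 8 mm thick (y), in a slot of the deck from x = -54 to 21 mm of the bench hook, centre line y = -130 mm. A catch holds it down against its spring until the release key is pressed; once up it stays up by itself.
- stop_face (a point): Middle of the length stop's left face at deck height (bench hook x = -16.5, y = -126, z = 30 mm), axes as the bench hook's: the board's right-hand end goes up against this face.
- board: Loose pale board, 90 mm (x) by 160 mm (y) by 22 mm thick, about 0.2 kg, lying flat on the deck in front of the fence, left of the stop, a little askew. Origin: centre of its underside; x towards the fence, y along its length to the left. Butted home, its origin is at x = -5, y = -46 mm of the bench hook. Too wide to pinch; it is only pushed.
- sanding_block: Sanding block, 64 by 112 by 36 mm, lying on the bench to the left of the bench hook; origin at the centre of its underside. Leave alone.
- round_tin: Round tin of screws, 90 mm across and 29 mm high, on the bench to the right; origin at the centre of its underside. Leave alone.
- offcut: Wooden offcut, 60 by 90 by 22 mm, lying on the bench to the right of the bench hook; origin at the centre of its underside. Leave alone.
- wood_plane: Wooden hand plane, 226 mm long, lying on its side on the bench to the right of the bench hook; origin at the centre of its near end. Leave alone.

How it is judged:
By the outcome, as a careful person would: the job done as asked, in the order asked, and still so for the second after the job is handed in, with the robot touching nothing.
It also fails if it takes over 64 s, if anything falls off the work surface, if the arm or the gripper's body presses on something with over 40 N, if the wrist force passes 120 N, or if a joint passes its speed limit or range.

## Working session

There is one attempt and no reset: what is moved stays moved. The work goes in short steps, Python scripts to look and compute and a shell command to move; the robot and the scene stay as the last step left them, time stands still between calls to the robot, and variables do not carry over. Pictures are saved under pics/ and viewed, and the job is handed in when it is done.

```bash
ls; mkdir -p pics
python3 - <<'E'
from workcell import *
import cv2
print(state())
for n in ("scene","top","wrist"):
    print(n,camera_params(n))
for n in ("scene","top"):
    cv2.imwrite(f"pics/{n}0.png",grab_frame(n)[:,:,::-1])
E
```

```text
pics
{'time_s': 0.0, 'qpos': array([-7.16758994e+01,  1.83516715e+01,  8.97071077e+01, -1.30563669e-03,
        7.20424252e+01, -1.14594284e+00]), 'qvel': array([ 0.08003421,  0.1164649 ,  0.00116107, -0.04601073, -0.02944813,
        0.09645779]), 'effort': array([ 2.52522398e-06, -4.12461019e+01, -2.31972420e+01,  7.28142844e-02,
        4.59629484e-02, -1.35850855e-04]), 'ee_pos': array([ 191.49058323, -541.64266589,  213.11521242]), 'ee_rot': array([-90.44321802,  89.89878798, 109.0272291 ]), 'force': array([ 0.12714417, -0.78302488, -0.96084978]), 'torque': array([ 0.00167868, -0.00152185,  0.04290903]), 'gripper_width': 90.66185781823859}
scene {'fx': 468.63733227824207, 'fy': 468.63733227824207, 'cx': 311.51963568713154, 'cy': 240.25229495408297, 'position': array([-125.13447306,  809.46629907,  745.60769617]), 'attitude': array([ 5.66473848e+01, -6.19129891e-02, -1.43902969e+02])}
top {'fx': 601.0004493166291, 'fy': 601.0004493166291, 'cx': 322.540088986497, 'cy': 246.38601444060245, 'position': array([ 322.97032076,  -76.82195111, 1577.23638722]), 'attitude': array([  6.49831599,   0.27923688, -91.38233241])}
wrist {'fx': 369.7186309399892, 'fy': 369.7186309399892, 'cx': 320.26641165289425, 'cy': 235.58348368179966, 'hand_eye': array([[-1.82934473e-04,  2.61165338e-01, -9.65294065e-01,
        -1.70869959e+02],
       [ 9.99999663e-01, -7.25318436e-04, -3.85750270e-04,
         7.19686619e-01],
       [-8.00890182e-04, -9.65293810e-01, -2.61165118e-01,
        -7.47175960e+01],
       [ 0.00000000e+00,  0.00000000e+00,  0.00000000e+00,
         1.00000000e+00]])}
```

View pics/scene0.png

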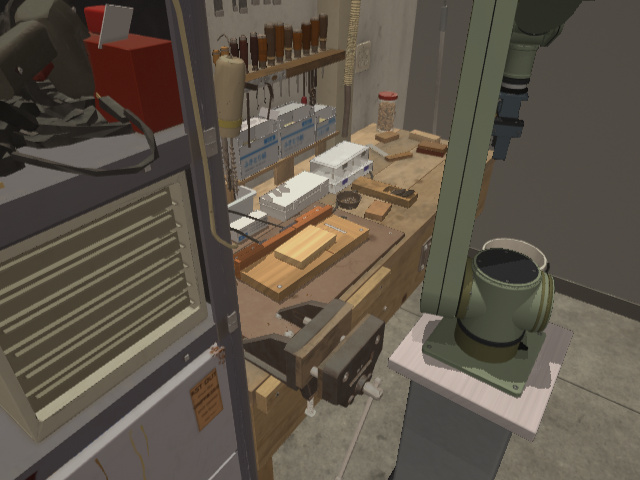

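View pics/top0.png

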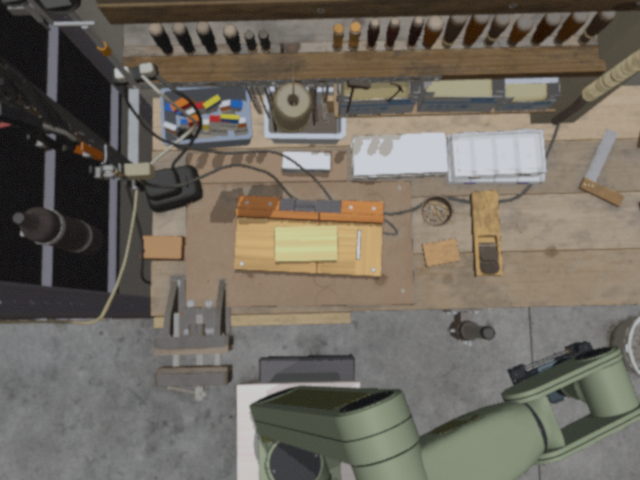

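The scene view is partly blocked. The top view shows the hook at about cols 235–383, rows 195–278, with the board at cols 275–338, rows 225–262, and the stop slot near (359, 245). I'll zoom in next.

```bash
cat > h.py <<'E'
import numpy as np,cv2
from scipy.spatial.transform import Rotation as R
from workcell import *
def campose(n,st=None):
    p=camera_params(n)
    if n=='wrist':
        T=np.eye(4);T[:3,:3]=R.from_euler('xyz',st['ee_rot'],degrees=True).as_matrix();T[:3,3]=st['ee_pos']
        T=T@p['hand_eye'];return p,T[:3,:3],T[:3,3]
    return p,R.from_euler('xyz',p['attitude'],degrees=True).as_matrix(),np.array(p['position'])
def cast(n,uv,z,st=None):
    p,Rm,t=campose(n,st);uv=np.atleast_2d(uv).astype(float)
    d=np.c_[(uv[:,0]-p['cx'])/p['fx'],-(uv[:,1]-p['cy'])/p['fy'],-np.ones(len(uv))]@Rm.T
    return t+d*((z-t[2])/d[:,2])[:,None]
def proj(n,X,st=None):
    p,Rm,t=campose(n,st);c=(np.atleast_2d(X)-t)@Rm
    return np.c_[p['cx']+p['fx']*c[:,0]/-c[:,2],p['cy']-p['fy']*c[:,1]/-c[:,2]]
E
python3 - <<'E'
from h import *
im=cv2.imread('pics/top0.png')
c=im[180:290,225:395]
cv2.imwrite('pics/top0c.png',cv2.resize(c,None,fx=4.7,fy=4.7,interpolation=cv2.INTER_CUBIC))
print(camera_params('top'))
print(cast('top',[[236,277],[381,277]],30).round(1),cast('top',[[241,196],[383,200]],30))
E
```

```text
{'fx': 601.0004493166291, 'fy': 601.0004493166291, 'cx': 322.540088986497, 'cy': 246.38601444060245, 'position': array([ 322.97032076,  -76.82195111, 1577.23638722]), 'attitude': array([  6.49831599,   0.27923688, -91.38233241])}
[[ 425.4  151.4   30. ]
 [ 416.3 -222.1   30. ]] [[ 637.32783676  136.6599092    30.        ]
 [ 617.38901802 -234.40080355   30.        ]]
```

View pics/top0c.png

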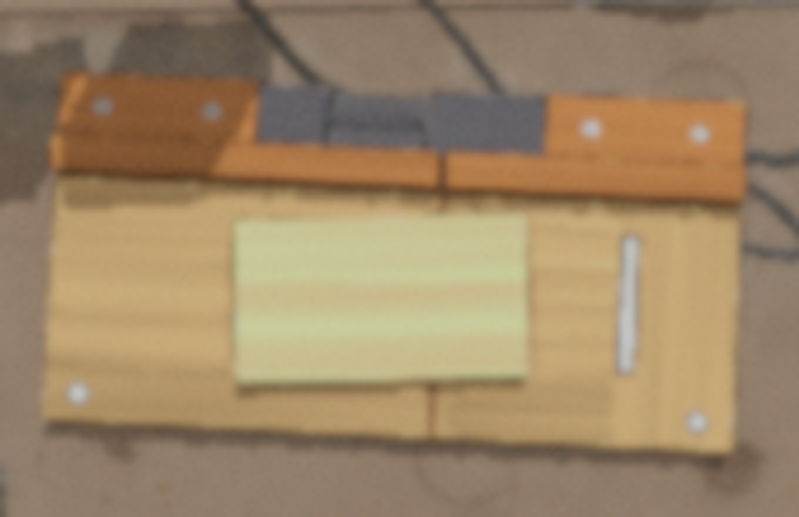

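The rail spans crop cols 260–545. A recess with a rib-like line shows at about cols 325–430, so the notch is probably left of the middle. I'll measure now.

Run:
```python
from h import *
f=lambda p:np.array(p)/4.7+[225-.4,180-.4]
c=cast('top',f([[43,420],[733,452],[58,178],[742,204]]),30)
print('hook FL FR fenceL fenceR',c[:,:2].round(1), np.linalg.norm(c[0]-c[1]),np.linalg.norm(c[0]-c[2]),np.linalg.norm(c[1]-c[3]))
y=(c[0]-c[1]);print('yaw front',np.degrees(np.arctan2(-y[0],y[1])))
y=(c[2]-c[3]);print('yaw fence',np.degrees(np.arctan2(-y[0],y[1])))
r=cast('top',f([[258,86],[545,96],[260,142],[547,152],[327,100],[430,100]]),30)
print('rail',r.round(1))
s=cast('top',f([[631,236],[627,374]]),28);print('slot ends',s)
b=cast('top',f([[234,222],[527,216],[525,380],[237,382]]),52);print('board BL BR FR FL',b.round(1),np.linalg.norm(b[0]-b[1]),np.linalg.norm(b[1]-b[2]))
y=b[0]-b[1];print(np.degrees(np.arctan2(-y[0],y[1])));y=b[3]-b[2];print(np.degrees(np.arctan2(-y[0],y[1])));print(b.mean(0))
```

```text
hook FL FR fenceL fenceR [[ 446.4  157.1]
 [ 419.5 -221.1]
 [ 580.7  147.7]
 [ 556.7 -230.9]] 379.09828097123307 134.67148187314348 137.53682211765405
yaw front -4.06057104009245
yaw fence -3.6278034435834168
rail [[ 629.8   36.    30. ]
 [ 620.1 -123.6   30. ]
 [ 598.1   35.4   30. ]
 [ 588.5 -123.8   30. ]
 [ 620.9   -2.3   30. ]
 [ 619.4  -59.6   30. ]]
slot ends [[ 540.6259404  -169.03746374   28.        ]
 [ 464.01201858 -164.46206537   28.        ]]
board BL BR FR FL [[ 550.3   48.7   52. ]
 [ 549.7 -111.2   52. ]
 [ 459.9 -107.8   52. ]
 [ 462.7   48.4   52. ]] 159.91361653138284 89.81886201834126
-0.23851507243152956
-1.00811389273211
[505.65049702 -30.49442262  52.        ]
```

```bash
cat >> h.py <<'E'
YAW=-3.85;O=np.array([528.3,-38.7,0])
H=R.from_euler('z',YAW,degrees=True).as_matrix()
def hook2w(p): return O+H@np.array(p,float)
def w2hook(p): return H.T@(np.array(p)-O)
def goal(ph,ysgn_vec,cmd=None):
    """ph: hook point for TCP, ysgn_vec: tool y in hook axes; prints offset & rot from current measured pose"""
    s=state();Rt=R.from_euler('xyz',s['ee_rot'],degrees=True).as_matrix()
    off=Rt.T@(hook2w(ph)-s['ee_pos'])
    x=np.array([0,0,-1.]);y=H@np.array(ysgn_vec,float);z=np.cross(x,y)
    rv=R.from_matrix(Rt.T@np.c_[x,y,z]).as_rotvec(degrees=True)
    print('t',round(s['time_s'],2),'hook',w2hook(s['ee_pos']).round(1),'F',(H.T@s['force']).round(1),'w',round(s['gripper_width'],1),'\n offset',off.round(1),'rot',rv.round(1))
    return Rt
E
python3 - <<'E'
from h import *
Rt=goal([84,14,120],[0,1,0]);print(Rt.round(3))
goal([84,14,120],[0,-1,0])
print(hook2w([79.5,0,30]))
E
```

```text
t 0.1 hook [-302.3 -524.5  213.2] F [ 0.3 -0.1 -0.1] w 91.1 
 offset [  93.8 -341.5 -567.9] rot [-1.567e+02 -1.000e-01  0.000e+00]
[[-0.001  0.333 -0.943]
 [ 0.002 -0.943 -0.333]
 [-1.    -0.002 -0.   ]]
t 0.1 hook [-302.3 -524.5  213.2] F [ 0.3 -0.1 -0.1] w 91.1 
 offset [  93.8 -341.5 -567.9] rot [23.3  0.   0.1]
[607.62058865 -44.03799738  30.        ]
```

```bash
python3 -m handwheel '{"gripper":[1,1,1,1,1],"offset":[[0,-21,-35],[0,-42,-71],[0,-64,-106],[0,-85,-142],[0,-107,-177]],"rot":[[0,0,0],[0,0,0],[0,0,0],[0,0,0],[0,0,0]]}' 20
python3 -m handwheel '{"gripper":[1,1,1,1,1],"offset":[[0,-21,-35],[0,-42,-71],[0,-64,-106],[0,-85,-142],[0,-107,-177]],"rot":[[0,0,0],[0,0,0],[0,0,0],[0,0,0],[0,0,0]]}'
python3 - <<'E'
from h import *
goal([84,14,150],[0,-1,0])
E
```

```text
time_s: 0.52
ee_pos: [323.6, -380.5, 213.6]
ee_rot: [-89.9, 90.0, 109.5]
force: [1.0, 0.1, 0.5]
gripper_width: 60.5
time_s: 0.93
ee_pos: [454.9, -220.5, 213.8]
ee_rot: [8.5, 90.0, -152.0]
force: [0.5, 0.3, 0.9]
gripper_width: 27.1
t 0.93 hook [ -61.  -186.3  213.8] F [0.5 0.3 0.9] w 27.1 
 offset [  63.8 -126.6 -212.5] rot [23.3  0.  -0. ]
```

```bash
python3 -m handwheel '{"gripper":[1,1,1,1,1],"offset":[[10,-20,-34],[20,-40,-68],[25,-60,-102],[28,-80,-136],[30,-100,-170]],"rot":[[5,0,0],[10,0,0],[15,0,0],[19,0,0],[23.3,0,0]]}'
python3 - <<'E'
from h import *
goal([84,14,150],[0,-1,0])
s=state()
im=grab_frame('wrist')[:,:,::-1].copy()
cv2.imwrite('pics/w1.png',im)
for y in (-80,-14,14,42,80): print(y,proj('wrist',[hook2w([98,y,30]),hook2w([61,y,30])],s).round(0).tolist())
E
```

```text
time_s: 1.35
ee_pos: [581.5, -69.5, 182.9]
ee_rot: [3.4, 89.9, 179.3]
force: [0.7, -0.4, 0.1]
gripper_width: 0.2
t 1.35 hook [ 55.1 -27.2 182.9] F [ 0.7 -0.4  0.1] w 0.2 
 offset [ 32.9 -41.3 -28.8] rot [-0.2  0.1 -0. ]
-80 [[381.0, 173.0], [379.0, 215.0]]
-14 [[305.0, 174.0], [305.0, 215.0]]
14 [[272.0, 174.0], [274.0, 215.0]]
42 [[240.0, 174.0], [242.0, 215.0]]
80 [[196.0, 174.0], [200.0, 216.0]]
```

View pics/w1.png

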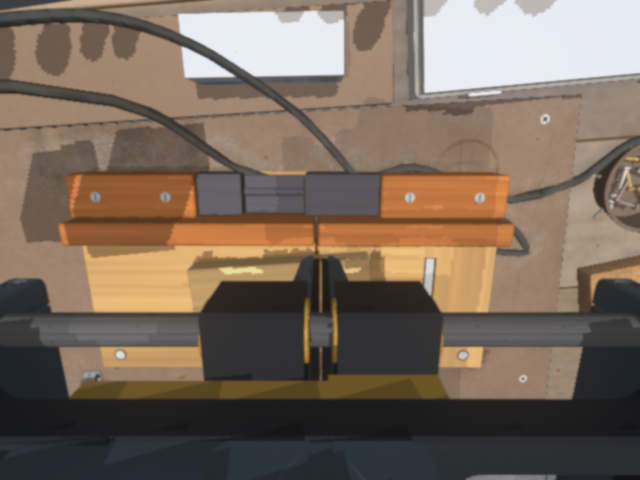

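The close-up shows the rail at cols 197–380, rows 174–215, which agrees with my projection. The recess is at cols 243–305, giving hook y ≈ -14 to 42. I'll touch the solid rail beside it first, then feel along into it.

```bash
python3 -m handwheel '{"gripper":[1,1,1,1,1],"offset":[[0,9,-29],[40,9,-29],[80,9,-29],[115,9,-29],[115,9,-29]],"rot":[[0,0,0],[0,0,0],[0,0,0],[0,0,0],[0,0,0]]}'
python3 -c "
from h import *
goal([84,-36,33],[0,-1,0])"
```

```text
time_s: 1.82
ee_pos: [603.5, -81.7, 61.4]
ee_rot: [-4.5, 89.1, 171.7]
force: [-2.0, -0.9, -1.6]
gripper_width: 0.3
t 1.82 hook [ 77.9 -37.8  61.4] F [-1.9 -1.1 -1.6] w 0.3 
 offset [28.3 -1.8 -6.5] rot [0.  0.9 0.1]
```

```bash
python3 -m handwheel '{"gripper":[1,1,1,1,1],"offset":[[0,0,0],[10,0,0],[18,0,0],[24,0,0],[24,0,0]],"rot":[[0,0,0],[0,0,0],[0,0,0],[0,0,0],[0,0,0]]}'
python3 -c "
from h import *
goal([84,-36,30],[0,-1,0])"
```

```text
time_s: 2.23
ee_pos: [609.1, -82.4, 44.8]
ee_rot: [9.2, 90.0, -174.7]
force: [-0.6, 0.9, -0.0]
gripper_width: 0.6
t 2.23 hook [ 83.5 -38.2  44.8] F [-0.7  0.9 -0. ] w 0.6 
 offset [14.8 -2.2 -0.5] rot [ 0.  0. -0.]
```

```bash
python3 -m handwheel '{"gripper":[1,1],"offset":[[0,0,0],[0,0,0]],"rot":[[0,0,0],[0,0,0]]}'
python3 -m handwheel '{"gripper":[1,1,1,1],"offset":[[4,0,0],[7,0,0],[8,0,0],[8,0,0]],"rot":[[0,0,0],[0,0,0],[0,0,0],[0,0,0]]}'
```

```text
time_s: 2.4
ee_pos: [609.8, -82.5, 45.7]
ee_rot: [171.1, 89.9, -12.7]
force: [0.1, 0.9, 0.3]
gripper_width: 0.4
time_s: 2.73
ee_pos: [609.1, -82.3, 36.5]
ee_rot: [1.6, 90.0, 177.8]
force: [-0.0, 0.5, 0.2]
gripper_width: 0.4
```

```bash
python3 -m handwheel '{"gripper":[1,1,1,1,1],"offset":[[3,0,0],[5,0,0],[6,0,0],[7,0,0],[7,0,0]],"rot":[[0,0,0],[0,0,0],[0,0,0],[0,0,0],[0,0,0]]}'
python3 -m handwheel '{"gripper":[1,1],"offset":[[1,0,0],[1,0,0]],"rot":[[0,0,0],[0,0,0]]}'
```

```text
time_s: 3.15
ee_pos: [609.2, -82.4, 30.3]
ee_rot: [16.1, 90.0, -167.8]
force: [-1.9, 0.5, 3.8]
gripper_width: 0.1
time_s: 3.32
ee_pos: [609.2, -82.4, 30.3]
ee_rot: [136.5, 90.0, -47.4]
force: [-3.3, 0.0, 7.9]
gripper_width: 0.3
```

Rail top contact is at z 30.3 and it is stiff. I'll slide left with a light touch.

```bash
python3 -m handwheel '{"gripper":[1,1,1,1],"offset":[[-0.8,0,0],[-0.8,-6,0],[-0.8,-12,0],[-0.8,-12,0]],"rot":[[0,0,0],[0,0,0],[0,0,0],[0,0,0]]}'
python3 -m handwheel '{"gripper":[1,1,1,1,1],"offset":[[0,-8,0],[0,-16,0],[0,-24,0],[0,-30,0],[0,-30,0]],"rot":[[0,0,0],[0,0,0],[0,0,0],[0,0,0],[0,0,0]]}'
python3 -m handwheel '{"gripper":[1,1,1,1],"offset":[[0,-6,0],[0,-10,0],[0,-10,0],[0,-10,0]],"rot":[[0,0,0],[0,0,0],[0,0,0],[0,0,0]]}'
python3 -c "
from h import *
goal([83,14,30],[0,-1,0])"
```

```text
time_s: 3.65
ee_pos: [610.9, -69.6, 30.3]
ee_rot: [176.2, 89.9, -7.6]
force: [0.1, 0.3, 5.8]
gripper_width: 0.4
time_s: 4.07
ee_pos: [611.7, -38.7, 29.0]
ee_rot: [-30.2, 89.9, 146.0]
force: [-0.1, 0.5, 0.3]
gripper_width: 0.7
time_s: 4.4
ee_pos: [612.8, -30.3, 29.6]
ee_rot: [20.1, 90.0, -163.7]
force: [-0.8, 0.7, 0.1]
gripper_width: 0.2
t 4.4 hook [83.7 14.1 29.6] F [-0.8  0.6  0.1] w 0.2 
 offset [-0.4  0.1  0.7] rot [ 0.  0. -0.]
```

The force fell to zero over the notch, so I'll press down inside it.

```bash
python3 -m handwheel '{"gripper":[1,1,1,1,1],"offset":[[2,0,0],[4,0,0],[6,0,0],[8,0,0],[8,0,0]],"rot":[[0,0,0],[0,0,0],[0,0,0],[0,0,0],[0,0,0]]}'
python3 -m handwheel '{"gripper":[1,1,1,1,1],"offset":[[1,0,0],[2,0,0],[3,0,0],[4,0,0],[4,0,0]],"rot":[[0,0,0],[0,0,0],[0,0,0],[0,0,0],[0,0,0]]}'
```

```text
time_s: 4.82
ee_pos: [613.4, -30.9, 21.8]
ee_rot: [162.6, 89.9, -21.3]
force: [0.4, -0.5, 3.5]
gripper_width: 0.1
time_s: 5.23
ee_pos: [613.5, -30.5, 18.0]
ee_rot: [-174.6, 89.9, 1.5]
force: [2.3, -0.7, 3.4]
gripper_width: 0.5
```

```bash
python3 -m handwheel '{"gripper":[1,1,1,1,1],"offset":[[1,0,0],[2,0,0],[2.5,0,0],[2.5,0,0],[2.5,0,0]],"rot":[[0,0,0],[0,0,0],[0,0,0],[0,0,0],[0,0,0]]}'
python3 - <<'E'
from h import *
cv2.imwrite('pics/t2.png',cv2.resize(grab_frame('top')[180:290,225:395,::-1],None,fx=4.7,fy=4.7,interpolation=cv2.INTER_CUBIC))
print(state()['force'],state()['ee_pos'])
E
```

```text
time_s: 5.65
ee_pos: [613.6, -30.4, 15.9]
ee_rot: [-175.7, 89.9, 0.4]
force: [3.2, -0.4, 6.2]
gripper_width: 0.9
[ 3.08765683 -0.2952871   7.5017721 ] [613.58562749 -30.38464503  15.90363869]
```

View pics/t2.png

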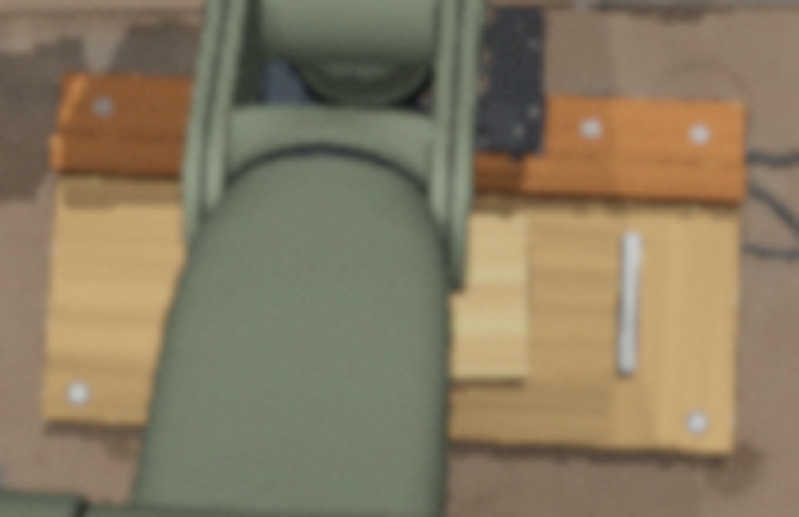

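The key is bottomed at z 15.9 with the force rising. In the top view the blade at (629, 300) has shifted slightly, so it seems to have risen. I'll lift and check.

```bash
python3 -m handwheel '{"gripper":[1,1,1,1,1],"offset":[[-20,0,0],[-60,0,0],[-100,0,0],[-130,0,0],[-130,0,0]],"rot":[[0,0,0],[0,0,0],[0,0,0],[0,0,0],[0,0,0]]}'
python3 -m handwheel '{"gripper":[0.5,0.5,0.5,0.5,0.5],"offset":[[0,0,40],[0,0,80],[0,0,120],[0,0,160],[0,0,185]],"rot":[[0,0,0],[0,0,0],[0,0,0],[0,0,0],[0,0,0]]}'
python3 - <<'E'
from h import *
goal([-105,0,38],[0,-1,0])
s=state()
cv2.imwrite('pics/w3.png',grab_frame('wrist')[:,:,::-1])
for z in (28,42): print(proj('wrist',[hook2w([21,-126,z]),hook2w([-54,-126,z]),hook2w([21,-134,z]),hook2w([-54,-134,z])],s).round(0).tolist())
E
```

```text
time_s: 6.12
ee_pos: [615.1, -30.3, 151.1]
ee_rot: [-177.3, 89.5, -1.1]
force: [0.7, -0.1, 0.7]
gripper_width: 0.5
time_s: 6.53
ee_pos: [421.4, -17.4, 143.1]
ee_rot: [-2.2, 89.5, 174.0]
force: [-0.4, 0.6, 0.9]
gripper_width: 30.8
t 6.53 hook [-108.1   14.1  143.1] F [-0.4  0.6  0.9] w 30.8 
 offset [105.1  14.1  -4.1] rot [0.  0.5 0. ]
[[519.0, 55.0], [504.0, 163.0], [530.0, 55.0], [515.0, 163.0]]
[[530.0, 50.0], [514.0, 164.0], [542.0, 50.0], [525.0, 164.0]]
```

View pics/w3.png

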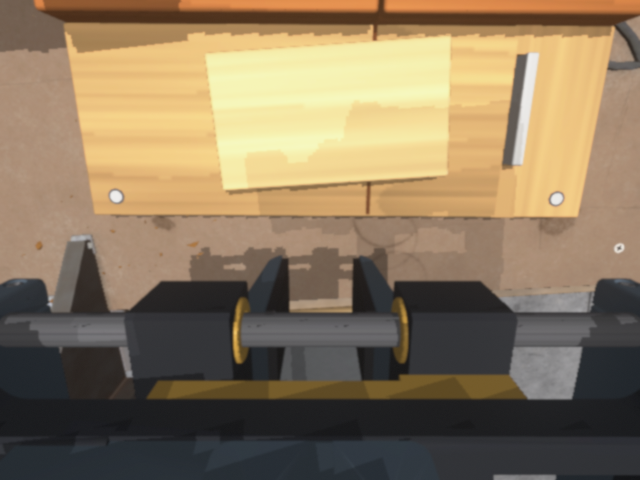

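The stop is up: its dark left face shows at cols 507–525, and its top edge (530–538, 53) matches the z=42 projection. The board's top corners are at (206,55), (450,36), (449,176) and (226,190).

Run:
```python
from h import *
s=state()
c=cast('wrist',[[206,55],[450,36],[449,175],[228,190]],52,s)
h=np.array([w2hook(p) for p in c]);print(h.round(1),h.mean(0).round(1))
goal([-105,6,38],[0,-1,0])
```

```text
[[ 11.3  87.5  52. ]
 [ 22.5 -68.4  52. ]
 [-65.2 -76.3  52. ]
 [-76.   79.2  52. ]] [-26.8   5.5  52. ]
t 6.58 hook [-112.3   14.1  142.9] F [-5.4 -0.2 -0.4] w 34.6 
 offset [104.8   8.2  -8.8] rot [0.  0.8 0. ]
```

```bash
python3 -m handwheel '{"gripper":[0.3,0.3,0.3,0.3,0.3],"offset":[[0,8,0],[35,8,2],[70,8,4],[90,8,4],[90,8,4]],"rot":[[0,0,0],[0,0,0],[0,0,0],[0,0,0],[0,0,0]]}'
python3 -m handwheel '{"gripper":[0.3,0.3,0.3],"offset":[[0,0,0],[0,0,0],[0,0,0]],"rot":[[0,0,0],[0,0,0],[0,0,0]]}'
python3 -c "
from h import *
goal([-105,6,37],[0,-1,0])"
```

```text
time_s: 7.0
ee_pos: [419.9, -25.8, 51.0]
ee_rot: [-1.0, 89.3, 175.2]
force: [-0.8, -0.6, -0.7]
gripper_width: 63.1
time_s: 7.25
ee_pos: [425.2, -26.0, 56.4]
ee_rot: [177.7, 89.8, -6.1]
force: [0.2, -0.7, 0.3]
gripper_width: 63.9
t 7.25 hook [-103.7    5.7   56.4] F [ 0.3 -0.7  0.3] w 63.9 
 offset [19.4 -0.3  1.3] rot [ 0.  -0.2 -0. ]
```

```bash
python3 -m handwheel '{"gripper":[0.3,0.3,0.3,0.3,0.3],"offset":[[8,0,0],[14,0,0],[18,0,0],[18,0,0],[18,0,0]],"rot":[[0,0,0],[0,0,0],[0,0,0],[0,0,0],[0,0,0]]}'
python3 -m handwheel '{"gripper":[0.3,0.3,0.3,0.3,0.3],"offset":[[0,0,-3],[0,0,-6],[0,0,-9],[0,0,-12],[0,0,-12]],"rot":[[0,0,0],[0,0,0],[0,0,0],[0,0,0],[0,0,0]]}'
python3 -c "
from h import *
goal([-63,6,37],[0,-1,0])"
```

```text
time_s: 7.67
ee_pos: [423.4, -25.8, 37.0]
ee_rot: [5.2, 90.0, -178.6]
force: [-0.6, -0.2, 0.2]
gripper_width: 63.9
time_s: 8.08
ee_pos: [436.8, -26.7, 37.4]
ee_rot: [175.8, 89.9, -8.0]
force: [-0.9, 0.3, -0.2]
gripper_width: 64.1
t 8.08 hook [-92.1   5.8  37.4] F [-0.9  0.3 -0.2] w 64.1 
 offset [  0.5  -0.2 -29.1] rot [ 0.  -0.1 -0. ]
```

```bash
python3 -m handwheel '{"gripper":[0.3,0.3,0.3,0.3,0.3],"offset":[[0,0,-3],[0,0,-6],[0,0,-9],[0,0,-12],[0,0,-12]],"rot":[[0,0,0],[0,0,0],[0,0,0],[0,0,0],[0,0,0]]}'
python3 -m handwheel '{"gripper":[0.3,0.3,0.3,0.3,0.3],"offset":[[0,0,-3],[0,0,-6],[0,0,-8],[0,0,-8],[0,0,-8]],"rot":[[0,0,0],[0,0,0],[0,0,0],[0,0,0],[0,0,0]]}'
python3 - <<'E'
from h import *
goal([-66,6,37],[0,-1,0])
cv2.imwrite('pics/w4.png',grab_frame('wrist')[:,:,::-1])
E
```

```text
time_s: 8.5
ee_pos: [448.3, -27.4, 37.2]
ee_rot: [175.4, 90.0, -8.4]
force: [-0.7, -0.1, 0.6]
gripper_width: 64.0
time_s: 8.92
ee_pos: [456.4, -28.1, 37.3]
ee_rot: [173.1, 89.9, -10.7]
force: [1.3, 0.2, 0.7]
gripper_width: 63.5
t 8.92 hook [-72.4   5.7  37.3] F [1.3 0.3 0.7] w 63.5 
 offset [ 0.4 -0.3 -6.4] rot [ 0.  -0.1 -0. ]
```

View pics/w4.png

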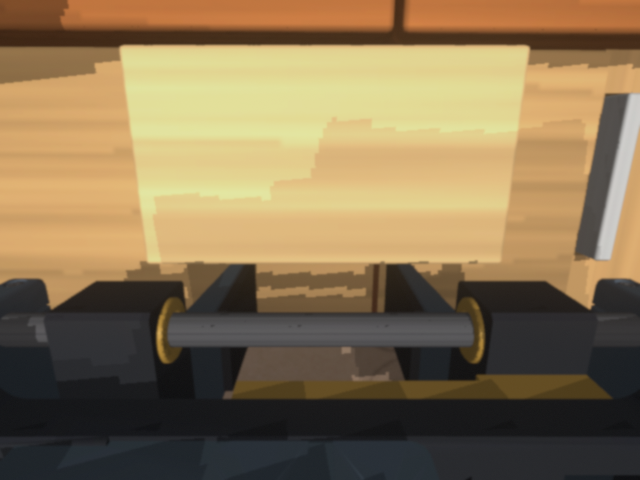

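The board is now square to the fence, with its back edge at row 45, and both fingers are on its front edge. I'll push on until the force rises.

```bash
python3 - <<'E'
from h import *
s=state()
h=np.array([w2hook(p) for p in cast('wrist',[[120,45],[529,45],[500,262],[148,263]],52,s)]);print(h.round(1),h.mean(0).round(1))
E
python3 -m handwheel '{"gripper":[0.3,0.3,0.3,0.3,0.3],"offset":[[0,0,-2],[0,0,-4],[0,0,-5],[0,0,-5],[0,0,-5]],"rot":[[0,0,0],[0,0,0],[0,0,0],[0,0,0],[0,0,0]]}'
python3 -m handwheel '{"gripper":[0.3,0.3,0.3],"offset":[[0,0,-1],[0,0,-2],[0,0,-2]],"rot":[[0,0,0],[0,0,0],[0,0,0]]}'
python3 -m handwheel '{"gripper":[0.3,0.3,0.3],"offset":[[0,0,-1],[0,0,-2],[0,0,-2]],"rot":[[0,0,0],[0,0,0],[0,0,0]]}'
```

```text
[[ 35.9  82.5  52. ]
 [ 36.  -74.7  52. ]
 [-52.1 -74.8  52. ]
 [-52.7  82.4  52. ]] [-8.2  3.9 52. ]
time_s: 9.38
ee_pos: [459.5, -28.2, 37.1]
ee_rot: [-0.2, 89.9, 176.0]
force: [-4.5, 0.3, 3.9]
gripper_width: 63.9
time_s: 9.63
ee_pos: [459.5, -28.2, 36.9]
ee_rot: [-0.6, 89.6, 175.5]
force: [-8.5, 0.6, 5.9]
gripper_width: 63.8
time_s: 9.88
ee_pos: [459.6, -28.1, 36.7]
ee_rot: [-1.3, 89.4, 174.8]
force: [-11.5, 0.9, 9.8]
gripper_width: 63.9
```

```bash
python3 -m handwheel '{"gripper":[0.3,0.3,0.3,0.3,0.3],"offset":[[0,0,6],[0,0,18],[-30,0,18],[-60,0,18],[-70,0,18]],"rot":[[0,0,0],[0,0,0],[0,0,0],[0,0,0],[0,0,0]]}'
python3 -m handwheel '{"gripper":[0.5,0.5,0.5,0.5,0.5],"offset":[[0,-25,-20],[0,-50,-40],[0,-75,-60],[0,-100,-75],[0,-115,-80]],"rot":[[0,0,0],[0,0,0],[0,0,0],[0,0,0],[0,0,0]]}'
python3 -c "
from h import *
goal([-5,120,70],[1,0,0])"
```

```text
time_s: 10.3
ee_pos: [450.5, -27.7, 110.9]
ee_rot: [178.0, 89.4, -5.9]
force: [0.2, 0.1, -0.2]
gripper_width: 63.9
time_s: 10.72
ee_pos: [538.7, 84.4, 107.8]
ee_rot: [-165.8, 89.6, 10.4]
force: [0.4, -0.4, -0.1]
gripper_width: 45.9
t 10.72 hook [  2.1 123.6 107.8] F [ 0.4 -0.4 -0.1] w 45.9 
 offset [37.7  3.6  7.3] rot [-89.9  -0.4  -0.2]
```

```bash
python3 -m handwheel '{"gripper":[0.6,0.6,0.6,0.6,0.6],"offset":[[0,0,0],[0,0,0],[0,0,0],[0,0,0],[0,0,0]],"rot":[[-7,0,0],[-14,0,0],[-21,0,0],[-28,0,0],[-35,0,0]]}'
python3 -m handwheel '{"gripper":[0.6,0.6,0.6,0.6,0.6],"offset":[[0,0,0],[0,0,0],[0,0,0],[0,0,0],[0,0,0]],"rot":[[-7,0,0],[-14,0,0],[-21,0,0],[-28,0,0],[-35,0,0]]}'
python3 -m handwheel '{"gripper":[0.6,0.6,0.6,0.6,0.6],"offset":[[0,0,0],[0,0,0],[0,0,0],[0,0,0],[0,0,0]],"rot":[[-7,0,0],[-14,0,0],[-20,0,0],[-20,0,0],[-20,0,0]]}'
python3 - <<'E'
from h import *
goal([-5,120,40],[1,0,0]);s=state()
cv2.imwrite('pics/w5.png',grab_frame('wrist')[:,:,::-1])
E
```

```text
time_s: 11.13
ee_pos: [535.9, 82.3, 107.5]
ee_rot: [153.2, 89.8, 4.7]
force: [0.8, -0.1, 0.3]
gripper_width: 36.7
time_s: 11.55
ee_pos: [535.9, 82.2, 107.5]
ee_rot: [118.5, 89.8, 5.1]
force: [0.8, 0.6, -0.1]
gripper_width: 36.8
time_s: 11.97
ee_pos: [535.3, 82.1, 107.4]
ee_rot: [98.2, 89.9, 4.2]
force: [-0.3, 0.5, -0.2]
gripper_width: 36.4
t 11.97 hook [ -1.2 121.  107.4] F [-0.4  0.5 -0.2] w 36.4 
 offset [67.4 -4.   1.1] rot [-0.1 -0.  -0.1]
```

View pics/w5.png

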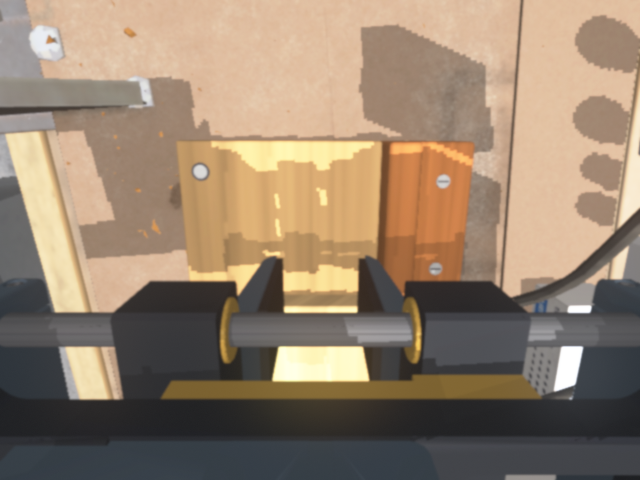

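The picture shows only the left part of the hook; the gripper hides the board end. Nothing lies under the fingers, so I'll lower them beyond the board's left end at y ≈ 83.

```bash
python3 -m handwheel '{"gripper":[0.6,0.6,0.6,0.6,0.6],"offset":[[20,-4,0],[40,-4,0],[60,-4,0],[69,-4,0],[69,-4,0]],"rot":[[0,0,0],[0,0,0],[0,0,0],[0,0,0],[0,0,0]]}'
python3 -m handwheel '{"gripper":[0.6,0.6,0.6,0.6,0.6],"offset":[[0,0,4],[0,0,8],[0,0,12],[0,0,15],[0,0,15]],"rot":[[0,0,0],[0,0,0],[0,0,0],[0,0,0],[0,0,0]]}'
python3 -c "
from h import *
goal([-5,53,38],[1,0,0])"
```

```text
time_s: 12.43
ee_pos: [528.9, 82.1, 36.3]
ee_rot: [-76.9, 89.8, -170.8]
force: [-0.6, 0.1, 0.6]
gripper_width: 36.4
time_s: 12.85
ee_pos: [529.6, 66.6, 39.0]
ee_rot: [90.1, 89.9, -3.8]
force: [0.1, -0.0, -0.4]
gripper_width: 36.7
t 12.85 hook [ -5.8 105.2  39. ] F [ 0.1 -0.  -0.4] w 36.7 
 offset [ 1.   0.8 52.2] rot [-0.  -0.  -0.1]
```

```bash
python3 -m handwheel '{"gripper":[0.6,0.6,0.6,0.6,0.6],"offset":[[0,0,4],[0,0,8],[0,0,12],[0,0,16],[0,0,20]],"rot":[[0,0,0],[0,0,0],[0,0,0],[0,0,0],[0,0,0]]}'
python3 -m handwheel '{"gripper":[0.6,0.6,0.6,0.6,0.6],"offset":[[0,0,4],[0,0,8],[0,0,12],[0,0,16],[0,0,20]],"rot":[[0,0,0],[0,0,0],[0,0,0],[0,0,0],[0,0,0]]}'
python3 - <<'E'
from h import *
goal([-5,53,38],[1,0,0])
cv2.imwrite('pics/t6.png',cv2.resize(grab_frame('top')[180:290,225:395,::-1],None,fx=4.7,fy=4.7,interpolation=cv2.INTER_CUBIC))
E
```

```text
time_s: 13.27
ee_pos: [528.0, 47.2, 38.4]
ee_rot: [129.7, 90.0, 35.8]
force: [-0.6, 3.2, 2.5]
gripper_width: 36.1
time_s: 13.68
ee_pos: [526.5, 27.0, 38.3]
ee_rot: [86.3, 90.0, -7.6]
force: [-0.4, 3.6, 1.8]
gripper_width: 36.6
t 13.68 hook [-6.2 65.4 38.3] F [-0.6  3.6  1.8] w 36.6 
 offset [ 0.3  1.2 12.4] rot [ 0.  0. -0.]
```

View pics/t6.png

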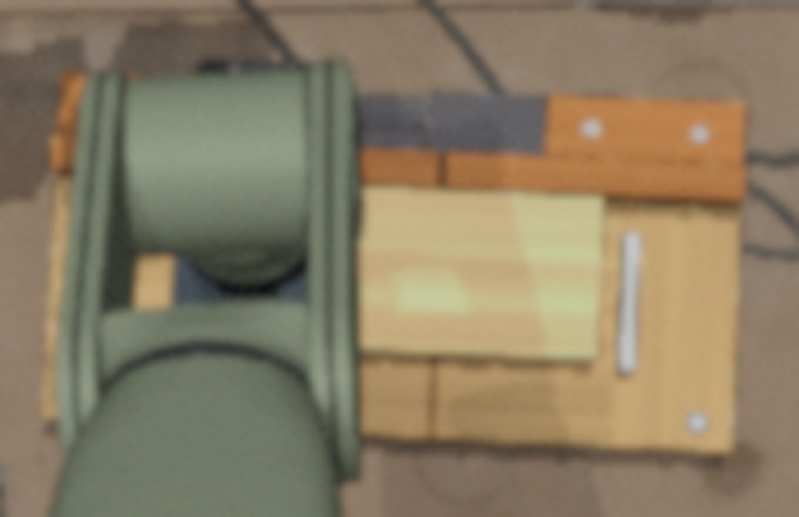

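The board is sliding along the fence. Its right end is at col 601 and the stop's face at col 621, leaving about 11 mm.

```bash
python3 -m handwheel '{"gripper":[0.6,0.6,0.6,0.6,0.6],"offset":[[0,0,3],[0,0,6],[0,0,9],[0,0,10],[0,0,10]],"rot":[[0,0,0],[0,0,0],[0,0,0],[0,0,0],[0,0,0]]}'
python3 -m handwheel '{"gripper":[0.6,0.6,0.6,0.6,0.6],"offset":[[0,0,1],[0,0,2],[0,0,3],[0,0,3],[0,0,3]],"rot":[[0,0,0],[0,0,0],[0,0,0],[0,0,0],[0,0,0]]}'
python3 -c "
from h import *
goal([-5,53,38],[1,0,0])"
```

```text
time_s: 14.15
ee_pos: [525.7, 16.9, 38.1]
ee_rot: [-16.3, 90.0, -110.1]
force: [1.1, 0.6, 0.1]
gripper_width: 36.6
time_s: 14.57
ee_pos: [525.8, 14.8, 38.2]
ee_rot: [147.9, 90.0, 54.0]
force: [0.8, 4.0, 0.6]
gripper_width: 36.4
t 14.57 hook [-6.1 53.2 38.2] F [0.5 4.1 0.6] w 36.4 
 offset [0.2 1.1 0.2] rot [-0. -0. -0.]
```

```bash
python3 -m handwheel '{"gripper":[0.6,0.6,0.6],"offset":[[0,0,1],[0,0,2],[0,0,2]],"rot":[[0,0,0],[0,0,0],[0,0,0]]}'
python3 -m handwheel '{"gripper":[0.6,0.6,0.6],"offset":[[0,0,1],[0,0,1],[0,0,1]],"rot":[[0,0,0],[0,0,0],[0,0,0]]}'
```

```text
time_s: 14.82
ee_pos: [526.3, 14.5, 38.3]
ee_rot: [159.8, 89.8, 65.8]
force: [2.1, 11.8, -1.1]
gripper_width: 36.7
time_s: 15.07
ee_pos: [526.4, 14.4, 38.4]
ee_rot: [162.8, 89.7, 68.8]
force: [1.6, 13.9, -0.3]
gripper_width: 36.4
```

It is firm against the stop. I'll back off, lift clear and look.

```bash
python3 -m handwheel '{"gripper":[0.6,0.6,0.6,0.6,0.6],"offset":[[0,0,-6],[0,0,-20],[-30,0,-25],[-60,0,-25],[-80,0,-25]],"rot":[[0,0,0],[0,0,0],[0,0,0],[0,0,0],[0,0,0]]}'
python3 -m handwheel '{"gripper":[0.3,0.3,0.3,0.3,0.3],"offset":[[-10,-25,0],[-20,-60,0],[-20,-95,0],[-20,-115,0],[-20,-115,0]],"rot":[[7,0,0],[14,0,0],[21,0,0],[28,0,0],[35,0,0]]}'
python3 -m handwheel '{"gripper":[0.3,0.3,0.3,0.3,0.3],"offset":[[0,0,0],[0,0,0],[0,0,0],[0,0,0],[0,0,0]],"rot":[[7,0,0],[14,0,0],[21,0,0],[28,0,0],[35,0,0]]}'
python3 -m handwheel '{"gripper":[0.3,0.3,0.3,0.3,0.3],"offset":[[0,0,0],[0,0,0],[0,0,0],[0,0,0],[0,0,0]],"rot":[[7,0,0],[14,0,0],[20,0,0],[20,0,0],[20,0,0]]}'
python3 - <<'E'
from h import *
goal([-100,-46,60],[0,-1,0])
s=state()
cv2.imwrite('pics/w7.png',grab_frame('wrist')[:,:,::-1])
cv2.imwrite('pics/t7.png',cv2.resize(grab_frame('top')[180:290,225:395,::-1],None,fx=4.7,fy=4.7,interpolation=cv2.INTER_CUBIC))
E
```

```text
time_s: 15.48
ee_pos: [527.7, 36.0, 120.2]
ee_rot: [44.2, 89.9, -49.5]
force: [0.7, -0.2, 0.4]
gripper_width: 36.5
time_s: 15.9
ee_pos: [407.0, 43.3, 137.9]
ee_rot: [-24.8, 89.7, -153.9]
force: [0.2, -0.4, 0.1]
gripper_width: 63.7
time_s: 16.32
ee_pos: [412.1, 43.3, 138.2]
ee_rot: [63.6, 89.9, -100.5]
force: [-0.7, -1.0, -0.2]
gripper_width: 63.6
time_s: 16.73
ee_pos: [412.2, 43.5, 138.2]
ee_rot: [80.9, 89.9, -102.8]
force: [0.3, 0.4, -0.2]
gripper_width: 64.0
t 16.73 hook [-121.4   74.3  138.2] F [ 0.3  0.4 -0.2] w 64.0 
 offset [ 78.3 120.2 -21. ] rot [ 0.2  0.  -0.1]
```

View pics/w7.png

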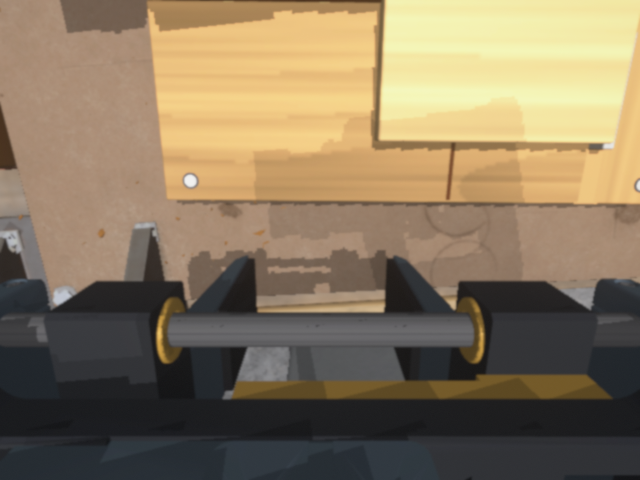

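View pics/t7.png

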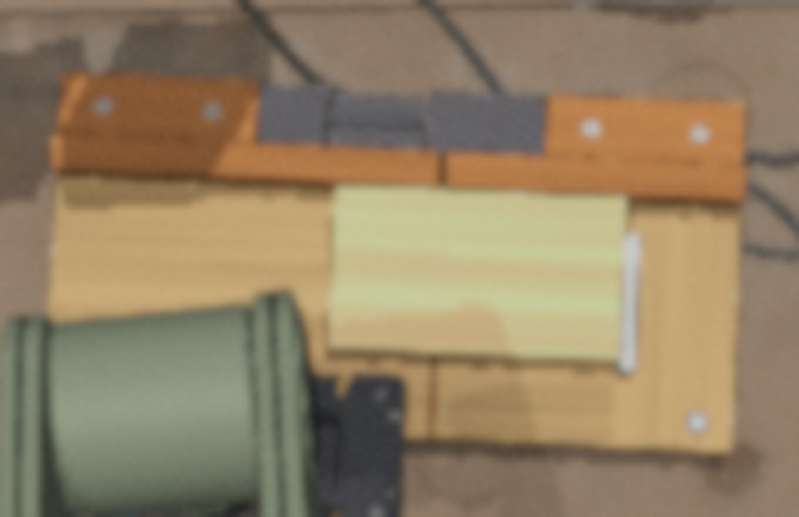

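The board looks home: its back edge is on the fence and its right end at col 626 is on the blade. I'll make one confirming nudge on the front edge.

```bash
python3 -m handwheel '{"gripper":[0.3,0.3,0.3,0.3,0.3],"offset":[[0,35,0],[0,70,0],[30,105,-8],[65,120,-10],[80,120,-14]],"rot":[[0,0,0],[0,0,0],[0,0,0],[0,0,0],[0,0,0]]}'
python3 -m handwheel '{"gripper":[0.3,0.3,0.3,0.3,0.3],"offset":[[0,0,0],[6,0,0],[12,0,0],[18,0,0],[18,0,0]],"rot":[[0,0,0],[0,0,0],[0,0,0],[0,0,0],[0,0,0]]}'
python3 -c "
from h import *
goal([-71,-46,38],[0,-1,0])"
```

```text
time_s: 17.25
ee_pos: [416.4, -79.1, 55.7]
ee_rot: [12.2, 89.8, -171.7]
force: [-0.2, -0.6, -1.0]
gripper_width: 63.7
time_s: 17.67
ee_pos: [418.1, -76.1, 40.1]
ee_rot: [14.3, 90.0, -169.5]
force: [-0.1, -0.3, -0.6]
gripper_width: 63.9
t 17.67 hook [-107.5  -44.7   40.1] F [-0.1 -0.3 -0.6] w 63.9 
 offset [  2.1   1.4 -36.4] rot [ 0.1  0.  -0. ]
```

```bash
python3 -m handwheel '{"gripper":[0.3,0.3,0.3,0.3,0.3],"offset":[[0,0,-8],[0,0,-16],[0,0,-24],[0,0,-32],[0,0,-32]],"rot":[[0,0,0],[0,0,0],[0,0,0],[0,0,0],[0,0,0]]}'
python3 -m handwheel '{"gripper":[0.3,0.3,0.3,0.3,0.3],"offset":[[0,0,-2],[0,0,-4],[0,0,-6],[0,0,-8],[0,0,-8]],"rot":[[0,0,0],[0,0,0],[0,0,0],[0,0,0],[0,0,0]]}'
python3 -c "
from h import *
goal([-69,-46,38],[0,-1,0])"
```

```text
time_s: 18.08
ee_pos: [453.2, -79.1, 40.7]
ee_rot: [171.6, 89.8, -12.2]
force: [0.5, 0.6, -0.2]
gripper_width: 63.9
time_s: 18.5
ee_pos: [456.0, -79.0, 39.9]
ee_rot: [-3.6, 89.7, 172.5]
force: [-4.2, -0.2, 2.7]
gripper_width: 63.9
t 18.5 hook [-69.4 -45.1  39.9] F [-4.2 -0.5  2.7] w 63.9 
 offset [ 1.9  0.9 -0.5] rot [-0.   0.3  0. ]
```

```bash
python3 -m handwheel '{"gripper":[0.3,0.3,0.3,0.3],"offset":[[0,0,-1],[0,0,-2],[0,0,-3],[0,0,-3]],"rot":[[0,0,0],[0,0,0],[0,0,0],[0,0,0]]}'
python3 -m handwheel '{"gripper":[0.3,0.3,0.3,0.3,0.3],"offset":[[0,0,6],[0,0,25],[-30,0,45],[-70,0,55],[-110,0,60]],"rot":[[0,0,0],[0,0,0],[0,0,0],[0,0,0],[0,0,0]]}'
python3 -m handwheel '{"gripper":[0.3,0.3,0.3,0.3],"offset":[[0,0,0],[0,0,0],[0,0,0],[0,0,0]],"rot":[[0,0,0],[0,0,0],[0,0,0],[0,0,0]]}'
python3 - <<'E'
from h import *
s=state()
goal([-69,-46,38],[0,-1,0])
cv2.imwrite('pics/w8.png',grab_frame('wrist')[:,:,::-1])
cv2.imwrite('pics/t8.png',cv2.resize(grab_frame('top')[170:300,140:510,::-1],None,fx=2.15,fy=2.15,interpolation=cv2.INTER_CUBIC))
E
```

```text
time_s: 18.83
ee_pos: [456.1, -78.9, 39.7]
ee_rot: [-3.2, 89.4, 172.9]
force: [-11.3, -1.1, 7.6]
gripper_width: 63.8
time_s: 19.25
ee_pos: [399.0, -75.1, 150.7]
ee_rot: [-8.4, 89.8, 167.7]
force: [1.3, 1.2, -0.6]
gripper_width: 64.1
time_s: 19.58
ee_pos: [400.6, -75.3, 149.0]
ee_rot: [-7.6, 89.9, 168.6]
force: [-0.2, -0.6, -0.0]
gripper_width: 63.8
t 19.58 hook [-124.9  -45.   149. ] F [-0.1 -0.6 -0. ] w 63.8 
 offset [110.9   1.  -56.2] rot [0.  0.1 0. ]
```

View pics/w8.png

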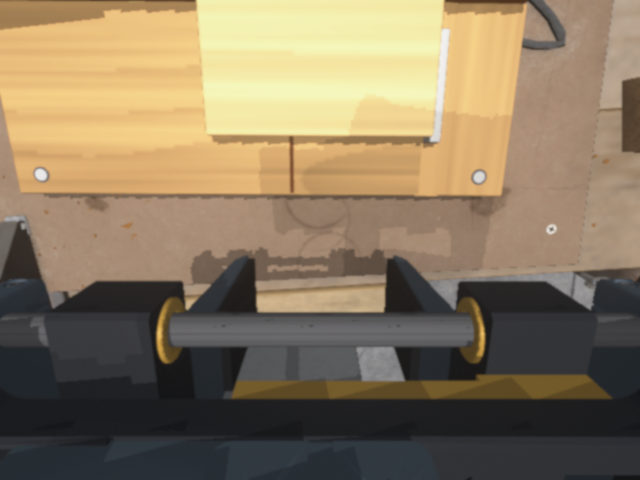

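View pics/t8.png

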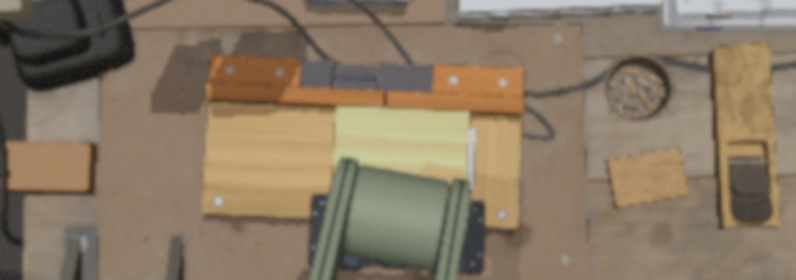

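Run:
```python
from h import *
s=state()
print([w2hook(p).round(1) for p in cast('wrist',[[206,133],[434,135],[443,10],[197,10]],52,s)])
print(s['time_s'],s['force']); job_done()
```

```text
[array([-48.6,  34.4,  52. ]), array([ -49.8, -124.6,   52. ]), array([  27.7, -124. ,   52. ]), array([27.5, 34.1, 52. ])]
19.6833 [-0.15196221 -0.19788075  0.31499581]
the job is handed in; nothing more can be done
```

The board is set up on the bench hook: the length stop is up, and the board sits against both the stop and the fence. I handed the job in at 19.7 s.

- **Raising the stop:** I touched the rail top (contact at z ≈ 30 mm) and slid the shut fingertips left until the contact force vanished over the notch, at about hook y = +14 mm. I pressed to z ≈ 16 mm, where the key bottomed. Afterwards the wrist camera showed the stop up.
- **Seating the board:** I pushed the front edge with two fingers to square the board to the fence, then pushed its left end along to the stop. A second press on the front edge confirmed it. The force rose to about 11 N at the fence and 14 N at the stop with no further movement, and the board was never lifted.

**Last checks:**

| Measured point | Reading (mm, hook frame) | Should be |
|---|---|---|
| Front edge, x | -49 to -50 | -50 |
| Left end, y | +34 | +34 |
| Right end, y | -124 to -125 | -126 |

- The 1–2 mm difference at the right end is within the camera calibration, and the last wrist picture shows no gap there.
- The last top view showed the sanding block, tin, offcut and plane where they were at the start; I judged that by eye.
- The gripper was clear of everything, with about 0 N on it.
- No checks failed.

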